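Free the locking pin from the coin chute and lock the tilting bin with it

ROBOT

A 7-joint arm with a two-finger parallel gripper is mounted at the origin on the work surface. World frame = base frame: x ahead of the robot, y to its left, z up, the work surface at z = 0. Lengths are in m, angles in degrees, forces in N, time in s.
With the tool pointing down it reaches from about 0.425 to 0.875 m from the base axis. Payload 4.7 kg.
Tool frame: the origin (TCP) lies on the mounting face of the last link; the fingertips stand tcp_to_tips ahead of it and the grasp point (between the pads) lies 164 mm ahead of it (tcp_to_tips is the distance from the TCP to the fingertips, in m); z points along the fingers, y is the line along which they close (so a half turn about z gives the same grasp; the last joint's range is limited). The gripper opens to 87 mm and grips with 3 to 60 N. Pads are 19 mm wide; open, the fingers measure 117 mm over their backs; the gripper's body (75 mm by 190 mm) begins 51 mm behind the grasp point.
Start: joints at [-75.109, 18.392, -4.016, 83.108, 1.295, 78.541, -3.26], TCP at [0.158, 0.63, 0.405] pointing down, gripper open.
Joint ranges: [-163.93, 163.93], [-17.29, 119.83], [-79.2, 71.16], [3.27, 140.29], [-89.18, 269.18], [5.43, 117.66], [-154.24, 154.24]. Speed limits (degrees/s): [147.25, 147.25, 180, 180, 180, 180, 180].

INTERFACE

Orientations are given as [roll, pitch, yaw] about the fixed x, y, z axes, in that order (R = Rz(yaw) Ry(pitch) Rx(roll)).
In Python, from cell import get_obs, read_camera, sign_off, tcp_to_tips gives the robot as it stands.
- The arm moves only by the tool drive_tool, never from a script. Its argument "rows" is one flat list of numbers, 7 for each row, row after row: the shift along the tool's x, y, z in m, then the turn, a rotation vector about the tool's x, y, z in rad, then the gripper command: -1 is shut, 1 is fully open, values between are in proportion. In form: [tx, ty, tz, rx, ry, rz, fingers, tx, ty, tz, rx, ry, rz, fingers, ...]. A call has 1 to 5 rows; each row shifts and turns the commanded pose from where the row before left it, along the tool's axes as they then stand; what a row does not reach is not made up. A row lasts 1/8 s, in which the tool goes at most 62.5 mm and 10.7 degrees, less where a joint would pass 70% of its speed; a pose out of reach is approached as far as the arm can. A call is refused whole if a number of a shift passes 0.0625 or a number of a turn 0.188, either way. A call with a gripper value outside its range is refused whole. The fingers move at their own pace and stop on an object; "grip_force" is the grip in N (left out, the last holds). Time passes only in rows, so rows that do not move let the fingers close. It gives the time, the measured TCP pose, the force, the opening and the grip force at its end, in the units of the state.
- get_obs(): the state, without advancing time (a new reading comes with each control period).
- read_camera(name): name is "scene" or "top"; returns a dict with "color" (400x640x3 uint8, blue, green, red), "fov_y" (degrees; the focal length in pixels is half the picture's height over the tangent of half this angle, whatever the lens; pixels are square), "cx", "cy" (the principal point, pixels), "k1" (the pictures are not rectified: a ray, as slopes to the right and down, at radius r is drawn at 1 + k1 r^2 times it, then the intrinsics apply), "cam_to_world" (4x4, takes a point from camera to world coordinates). Camera axes: x right, y up, looking along -z (the intrinsics and any distortion apply to the point x, -y, -z); pixel columns grow to the right and rows downward; lengths in m; the calibration is good to about 2 mm. A picture is of the moment at which its call begins. There is no depth.
- sign_off(): hands the job in; it is judged then, once.
The state is a dict: "time_s": time; "qpos": joint angles; "joint_velocities": joint speeds; "effort": joint torques, N m; "tool_pos": TCP position; "tool_rot": TCP orientation; "force": force on the tool from outside, world axes, zero at the start; "wrist_torque": the same for the moment, N m; "grip_width": finger opening in m; "grasp_force": force on a finger pad.
Only numpy, scipy, OpenCV 4.12 (cv2) and the standard library are available. Lean on these libraries where they do the work, as an engineer would, in place of code of your own. Each camera call takes 0.05 s, during which the arm holds its last target. There are 200 camera calls.

TASK

First push the tipped coin bin back upright to its stop; then push its locking pin, jammed crosswise in the chute, back up along the chute floor until it is completely clear of the turned-in lips. Lift the pin out over the walls and put its point through the bracket's eyelet and the ear of the bin until the collar is fully home, and leave it there. Do not drop the pin on the counter or shift the other things standing there.

Things in the scene. Friction and masses are not known exactly. Their poses are not given: they have to be found in the camera images.
- register: Dark cash register, fixed, one piece with chute and bin bracket. Origin: on the counter below the bin's hinge; z up, +y level from bin to register (uphill), x along the hinge. The case begins at y = 390 mm, is 320 mm high. Bracket cheeks: x = 42..52 mm (125 mm high, y -40..20, has the eyelet) and x = -43..-51 (80 mm high).
- chute: Tin chute, fixed. Origin: middle of its floor at the lower mouth, 25 mm in +y and 98 mm above the register's origin. y runs up the slope (0.23 rad), x as the register's, z square to the floor. 362 mm long; walls 36 mm high, 3 thick; inner half-width 36 mm at the mouth, growing 0.13 mm per mm of y to 62 at y = 200, then constant. The pin stays by friction where it is left on the slope.
- lips_end (a point): Upper end of the chute's lips, on the middle line, level with the wall tops: y = 105, z = 36 mm of the chute; axes as the chute's. From here down to y = 20 mm lips at z = 33..36 mm turn in from both walls and leave an open slot x = -28..28 mm. Above it the chute is fully open at the top.
- bin (a joint): Tilt of the brass bin (rad): 0 = upright at its stop, growing to 0.7 as its mouth tips to the register's -y; starts at 0.4..0.6. The stiff hinge (0.09 N m friction) stays where left. Axis parallel to the register's x, 50 mm above its origin. Upright the bin spans x -38..38, y -40..35, z 32..85 mm of the register.
- bin_lever (a point): Centre of the dark wooden ball (18 mm across) on top of the bin's thumb lever, a brass strip 6 mm wide in x and 12 mm in y that rises from the bin's -x side wall. Upright it is at x -32, y 0, z 137 mm of the register, 87 mm straight above the hinge axis; pushing it level towards the register's +y brings the bin upright. Its axes turn with the bin.
- eyelet (a point): Centre of the 14 mm round hole at the outer (+x) face of the tall steel cheek, at x 52, y -10, z 105 mm of the register; axes as the register's. The hole runs level along x, 10 mm through the cheek; 4 mm behind is the bin's ear, 8 mm thick, whose equal hole lines up only with the bin upright. Both have chamfers. The pin goes in from +x, moving to -x.
- pin_grip (a point): Centre of the red grip block of the locking pin (100 g). Along the pin's x: block 26 mm long, 24 x 24 section (x -13..13), collar 18 mm across (-13..-21), shaft 9 mm across (-21..-61, last 6 tapered), knob 14 across (13..27). Lying flat in the chute its centre is 12 mm off the floor and the block's faces are square to the floor (0.23 rad about x from this point's y, z).
- pin_tip (a point): Point of the pin's shaft, on its axis, 61 mm from pin_grip towards the pin's -x. At the start the pin lies across the chute, its x about parallel to the register's x, pin_grip about x 17, y 79 mm in the chute. Fully home, the point is 40 mm to -x of the eyelet and pin_grip 21 mm to +x of it.
- weight: Bystander: dark cast iron scale weight, 68 mm across, 74 mm high; origin under its centre.
- canister: Bystander: tin spice canister, 64 mm across, 100 mm high; origin under its centre.
- jar: Bystander: amber glass jar, 70 mm across, 100 mm high; origin under its centre.
- paddle: Bystander: wooden butter paddle lying flat, 260 mm long, 60 mm wide, 9 mm thick, blade to its +x; origin under the neck.
- spool: Bystander: dark wooden twine spool without twine, 56 mm across, 62 mm high; origin under its centre.
There are look-alikes about, which are no part of the job. Leave any black, blue or green look-alike of the part that bears pin_grip alone.

How it is judged:
By the outcome, as a careful person would: the job done as asked, in the order asked, and still so for the second after the job is handed in, with the robot touching nothing.
It also fails if it takes over 51 s, if anything falls off the work surface, if the arm or the gripper's body presses on something with over 40 N, if the wrist force passes 120 N, or if a joint passes its speed limit or range.

## Working session

There is one attempt and no reset: what is moved stays moved. The work goes in short steps, Python scripts to look and compute and a tool call to move; the robot and the scene stay as the last step left them, time stands still between calls to the robot, and variables do not carry over. Pictures are saved under pics/ and viewed, at most 10 in all, crops included, and the job is handed in when it is done.

Besides the shell and the picture viewer there is one more tool, called by a JSON object that holds its "op" and its "data". drive_tool: Moves the arm, as the interface text tells. Its arguments: {"type":"object","properties":{"rows":{"type":"array","items":{"type":"number"}},"grip_force":{"type":"number"}},"required":["rows"]}

```bash
ls; mkdir -p pics
python3 - <<'E'
from cell import *
import cv2
print(get_obs(), tcp_to_tips)
for n in("scene","top"):
    c=read_camera(n); cv2.imwrite(f"pics/{n}0.png",c["color"])
    print({k:v for k,v in c.items() if k!="color"})
E
```

```text
pics
{'time_s': 0.0, 'qpos': array([-75.10886509,  18.43903727,  -4.01487542,  83.17527153,
         1.29535046,  78.5412414 ,  -3.25896763]), 'joint_velocities': array([ 0.08998199, -0.0388358 , -0.04184029, -0.03822755,  0.00236169,
        0.04727773, -0.07586767]), 'effort': array([ 3.17886761e-04, -4.91275370e+01, -4.03599562e-01, -3.12531137e+01,
       -6.39740028e-02,  4.36791277e-02,  1.74904685e-04]), 'tool_pos': array([0.15815395, 0.63024993, 0.40365811]), 'tool_rot': array([-1.79889711e+02,  6.35706279e-03,  1.65919109e+02]), 'force': array([ 0.11000503, -0.29285356,  0.50215737]), 'wrist_torque': array([-0.04436411, -0.01630027,  0.02274736]), 'grasp_force': 0.0, 'grip_width': 0.08711770158655543} 0.1822
{'fov_y': 53.682460742105306, 'cx': 324.25767827868117, 'cy': 198.35300762297942, 'k1': -0.004245671717578569, 'cam_to_world': array([[ 3.54390457e-02, -6.78047692e-01,  7.34163062e-01,
         1.23980733e+00],
       [ 9.99371593e-01,  2.45608913e-02, -2.55574284e-02,
        -1.55433890e-01],
       [-7.02543827e-04,  7.34607439e-01,  6.78492017e-01,
         8.34767043e-01],
       [ 0.00000000e+00,  0.00000000e+00,  0.00000000e+00,
         1.00000000e+00]])}
{'fov_y': 57.56517788614435, 'cx': 318.6799181507169, 'cy': 197.60854044182366, 'k1': 0.003347562159056246, 'cam_to_world': array([[ 0.02186229,  0.99329687, -0.1135049 ,  0.37567924],
       [-0.99973517,  0.02090434, -0.00962325, -0.12562713],
       [-0.007186  ,  0.11368522,  0.99349083,  1.08083671],
       [ 0.        ,  0.        ,  0.        ,  1.        ]])}
```

View pics/scene0.png

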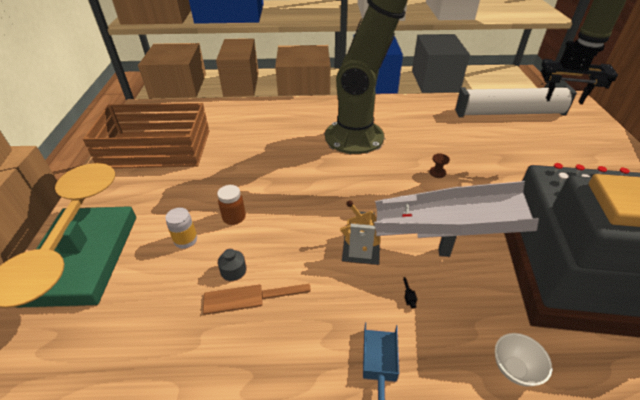

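View pics/top0.png

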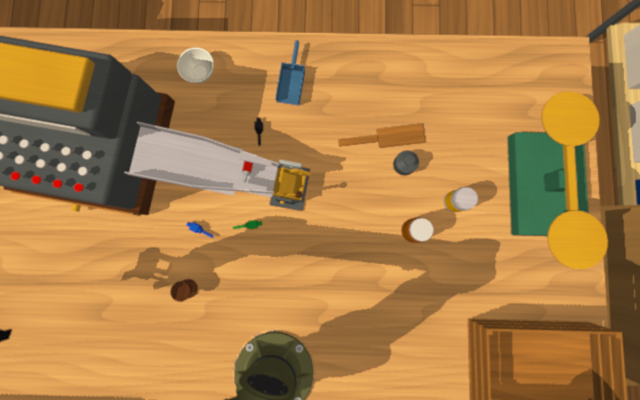

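Candidates: red pin in the chute (top ≈(248,167), scene ≈(407,213)); black (259,128), blue (198,228) and green (250,225) look-alikes lie on the counter. The red one lying crosswise in the chute fits. I'll confirm it in an enlarged crop.

Run:
```python
import cv2
a=cv2.imread("pics/top0.png")[105:215,120:320]; cv2.imwrite("pics/topc.png",cv2.resize(a,None,fx=4,fy=4,interpolation=cv2.INTER_CUBIC))
a=cv2.imread("pics/scene0.png")[170:275,330:550]; cv2.imwrite("pics/scenec.png",cv2.resize(a,(792,378),interpolation=cv2.INTER_CUBIC))
```

```text
(no output)
```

View pics/topc.png

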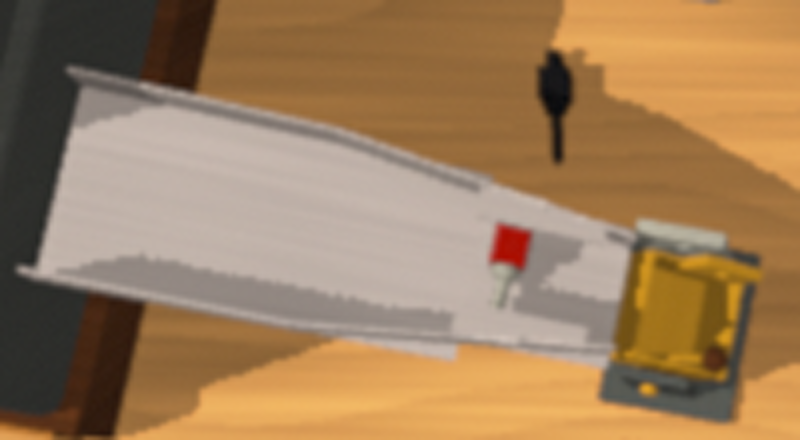

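View pics/scenec.png

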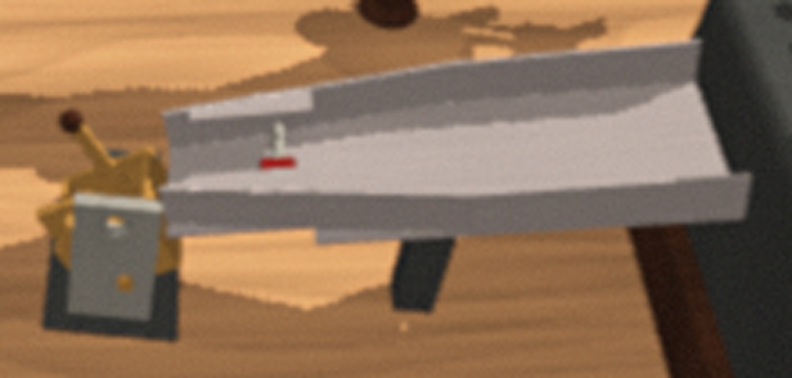

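The crops confirm it: the red block sits at topc (511,247), with its shaft pointing toward the robot (-x of the register) at (500,305). The lever ball is at scenec (70,121), topc (715,357). Next I'll fit the register pose.

```bash
cat > h.py <<'E'
import numpy as np, cv2
from scipy.optimize import least_squares
from scipy.spatial.transform import Rotation as R
from cell import *
import os,pickle
def cams():
    if not os.path.exists("cam.pkl"):
        d={}
        for n in("scene","top"):
            c=read_camera(n); c.pop("color"); d[n]=c
        pickle.dump(d,open("cam.pkl","wb"))
    return pickle.load(open("cam.pkl","rb"))
C=cams()
def proj(n,P):
    c=C[n]; M=c["cam_to_world"]; p=(np.atleast_2d(P)-M[:3,3])@M[:3,:3]
    s=np.c_[p[:,0]/-p[:,2],-p[:,1]/-p[:,2]]; s*=1+c["k1"]*(s**2).sum(1,keepdims=True)
    f=200/np.tan(np.radians(c["fov_y"]/2)); return s*f+[c["cx"],c["cy"]]
sl=0.23
Rc=R.from_euler('x',sl).as_matrix()
def ch(p): return Rc@np.array(p)+[0,25,98]     # chute mm -> register mm
def reg(q,p):
    return np.array([q[0],q[1],0])+R.from_euler('z',q[2]).as_matrix()@np.array(p)/1000
def T(x,y): return np.array([x/4+120-.375,y/4+105-.375])
def S(x,y): return np.array([x/3.6+330-.36,y/3.6+170-.36])
def tri(ut,us):
    return least_squares(lambda P:np.r_[proj("top",P)[0]-ut,proj("scene",P)[0]-us],[.65,-.05,.1])
E
cat > fit.py <<'E'
from h import *
F=[("top",ch([63.5,362,36]),T(70,70)),("top",ch([-63.5,362,36]),T(20,268)),("top",[52,20,125],T(637,220)),("top",[52,-40,125],T(727,235)),
("top",ch([65,200,36]),T(338,130)),
("scene",[52,-40,125],S(74,205)),("scene",[52,20,125],S(162,213)),("scene",[52,-10,105],S(115,223)),
("scene",ch([65,362,36]),S(750,176)),("scene",ch([-62,362,36]),S(698,42)),("scene",ch([39,0,36]),S(164,188)),("scene",ch([-37,0,36]),S(168,114))]
f=lambda q:np.concatenate([proj(n,reg(q,p))[0]-u for n,p,u in F])
s=least_squares(f,[.6,-.1,.0],loss="soft_l1"); print(s.x,np.round(f(s.x).reshape(-1,2),1).tolist())
np.save("q.npy",s.x)
q=s.x
b=tri(T(715,357),S(70,121)); print("ball",b.x,b.fun)
L=R.from_euler('z',-q[2]).apply(b.x-[q[0],q[1],0])*1000; print("ball reg",L, "tilt",np.arctan2(-L[1],L[2]-50))
for nm,p in dict(lever_up=[-32,0,137],eyelet=[52,-10,105],grip=ch([17,79,12]),lips=ch([0,105,36])).items(): print(nm,reg(q,p).round(4))
# pin block: top-face centre in top view with chute z=24
g=least_squares(lambda v:proj("top",reg(q,ch([v[0],v[1],24])))[0]-T(511,243),[17,79]); print("pin chute",g.x)
E
python3 fit.py
```

```text
[ 0.53010638 -0.02057766 -0.15968419] [[-0.4, 0.1], [-0.3, 0.7], [0.6, 0.1], [0.1, 0.3], [0.1, -0.1], [0.1, -0.4], [0.1, -0.4], [0.4, 1.3], [0.4, 0.4], [0.7, 0.3], [-1.3, 0.4], [-1.5, -0.1]]
ball [ 0.49355669 -0.06356087  0.12555878] [ 0.41705557  0.03490561  0.41239162 -0.01648256]
ball reg [-29.25008196 -48.24799235 125.55877937] tilt 0.5682832306889394
lever_up [ 0.4985 -0.0155  0.137 ]
eyelet [ 0.5799 -0.0387  0.105 ]
grip [0.5627 0.0746 0.1277]
lips [0.549  0.0969 0.157 ]
pin chute [19.20057717 80.46010488]
```

```bash
cat >> h.py <<'E'
q=np.load("q.npy") if os.path.exists("q.npy") else None
def Rt(tilt): # tool: down, closing along register y, tilted about register x
    return R.from_euler('z',q[2])*R.from_euler('x',tilt)*R.from_euler('xyz',[np.pi,0,np.pi])
def cur():
    o=get_obs(); return o["tool_pos"],R.from_euler('xyz',o["tool_rot"],degrees=True),o
def plan(*tg):   # tg: (world TCP pos, Rotation); prints turn, then shift in target axes
    p,r,o=cur(); print("t",round(o["time_s"],2),"F",o["force"].round(1),"w",round(o["grip_width"],4))
    for P,Rg in tg:
        print("turn",(r.inv()*Rg).as_rotvec().round(4),"shift",Rg.inv().apply(np.array(P)-p).round(4)); p,r=np.array(P),Rg
def tcp(P,Rg,d): return np.array(P)-Rg.apply([0,0,d])  # TCP such that point d ahead is at P
E
python3 - <<'E'
from h import *
A=Rt(0); print(A.as_euler('xyz',degrees=True))
a=reg(q,[-32,-95,114]); P=tcp(a,A,.1822)
Z=.404
plan(([.158,.63,Z],A),([.33,.36,Z],A),([.42,.15,Z],A),([P[0],P[1],Z],A),(P,A))
E
```

```text
[180.           0.         170.85077005]
t 0.2 F [-0.1 -0.5  0.3] w 0.0874
turn [-0.0011  0.     -0.0861] shift [ 0.0001 -0.0004  0.0001]
turn [0. 0. 0.] shift [-0.2127 -0.2392 -0.    ]
turn [0. 0. 0.] shift [-0.1222 -0.193  -0.    ]
turn [0. 0. 0.] shift [-0.1038 -0.2459 -0.    ]
turn [0. 0. 0.] shift [ 0.     -0.      0.1078]
```

{"op": "drive_tool", "data": {"rows": [0, 0, 0, -0.001, 0, -0.086, -1, -0.0304, -0.0342, 0, 0, 0, 0, -1, -0.0304, -0.0342, 0, 0, 0, 0, -1, -0.0304, -0.0342, 0, 0, 0, 0, -1, -0.0304, -0.0342, 0, 0, 0, 0, -1], "grip_force": 20}}

```text
time_s: 0.82
tool_pos: [0.2572, 0.4746, 0.4045]
tool_rot: [179.9, 0.0, 170.8]
force: [-0.0, -0.9, -0.2]
grip_width: 0.0451
grasp_force: 0.0
```

{"op": "drive_tool", "data": {"rows": [-0.0304, -0.0342, 0, 0, 0, 0, -1, -0.0304, -0.0342, 0, 0, 0, 0, -1, -0.0304, -0.0342, 0, 0, 0, 0, -1, -0.0244, -0.0386, 0, 0, 0, 0, -1, -0.0244, -0.0386, 0, 0, 0, 0, -1]}}

```text
time_s: 1.45
tool_pos: [0.3665, 0.2747, 0.4044]
tool_rot: [179.9, 0.0, 170.8]
force: [-0.2, -0.2, 0.2]
grip_width: 0.0017
grasp_force: 0.0
```

{"op": "drive_tool", "data": {"rows": [-0.0244, -0.0386, 0, 0, 0, 0, -1, -0.0244, -0.0386, 0, 0, 0, 0, -1, -0.0244, -0.0386, 0, 0, 0, 0, -1, -0.0208, -0.0492, 0, 0, 0, 0, -1, -0.0208, -0.0492, 0, 0, 0, 0, -1]}}

```text
time_s: 2.08
tool_pos: [0.4454, 0.0449, 0.4043]
tool_rot: [179.9, 0.0, 170.9]
force: [0.2, 0.7, -0.5]
grip_width: 0.0004
grasp_force: 0.0
```

{"op": "drive_tool", "data": {"rows": [-0.0208, -0.0492, 0, 0, 0, 0, -1, -0.0208, -0.0492, 0, 0, 0, 0, -1, -0.0208, -0.0492, 0, 0, 0, 0, -1, 0, 0, 0, 0, 0, 0, -1]}}

```text
time_s: 2.58
tool_pos: [0.4832, -0.1137, 0.4043]
tool_rot: [-180.0, 0.1, 170.4]
force: [-0.9, -0.5, 0.1]
grip_width: 0.0001
grasp_force: 0.0
```

Run:
```python
from h import *
A=Rt(0)
P=tcp(reg(q,[-32,-95,114]),A,.1822)
plan((P,A)); print(cur()[0],P)
```

```text
t 2.58 F [-0.9 -0.5  0.1] w 0.0001
turn [-0.0008  0.0009 -0.0084] shift [0.0005 0.0044 0.1081]
[ 0.48321357 -0.11369695  0.40434797] [ 0.48340789 -0.10928083  0.2962    ]
```

{"op": "drive_tool", "data": {"rows": [0, 0, 0.036, 0, 0, 0, -1, 0, 0, 0.036, 0, 0, 0, -1, 0, 0, 0.036, 0, 0, 0, -1, 0, 0.01, 0, 0, 0, 0, -1, 0, 0.012, 0, 0, 0, 0, -1]}}

```text
time_s: 3.2
tool_pos: [0.4876, -0.086, 0.2973]
tool_rot: [179.9, 0.1, 170.9]
force: [-0.4, -0.3, 1.0]
grip_width: 0.0004
grasp_force: 0.0
```

{"op": "drive_tool", "data": {"rows": [0, 0.01, 0, 0, 0, 0, -1, 0, 0.01, 0, 0, 0, 0, -1, 0, 0.01, 0, 0, 0, 0, -1, 0, 0.008, 0, 0, 0, 0, -1, 0, 0, 0, 0, 0, 0, -1]}}

```text
time_s: 3.82
tool_pos: [0.4931, -0.0485, 0.296]
tool_rot: [179.9, -0.0, 170.9]
force: [0.4, -0.8, -0.6]
grip_width: 0.0005
grasp_force: 0.0
```

Run:
```python
from h import *
A=Rt(0)
plan((tcp(reg(q,[-32,-24,114]),A,.1822),A))
c=read_camera("scene")["color"][170:275,330:550]; cv2.imwrite("pics/s1.png",cv2.resize(c,(792,378),interpolation=cv2.INTER_CUBIC))
```

```text
t 3.83 F [ 0.4 -0.8 -0.6] w 0.0005
turn [ 0.0021 -0.0002  0.0014] shift [-0.0001  0.0094 -0.0002]
```

View pics/s1.png

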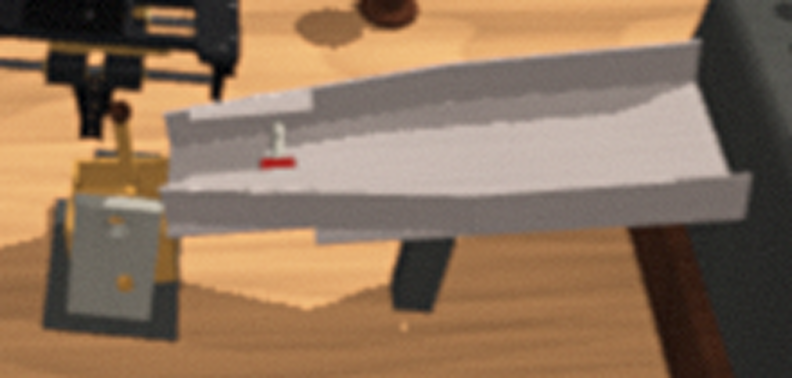

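The fingers touch the ball at (119,111) and the bin is nearly upright. I'll push on slowly to the stop.

{"op": "drive_tool", "data": {"rows": [0, 0.003, 0, 0, 0, 0, -1, 0, 0.003, 0, 0, 0, 0, -1, 0, 0.002, 0, 0, 0, 0, -1, 0, 0.001, 0, 0, 0, 0, -1, 0, 0, 0, 0, 0, 0, -1]}}

```text
time_s: 4.5
tool_pos: [0.4945, -0.0408, 0.2962]
tool_rot: [179.9, 0.0, 170.9]
force: [0.2, -0.6, 0.7]
grip_width: 0.0005
grasp_force: 0.6
```

{"op": "drive_tool", "data": {"rows": [0, 0.002, 0, 0, 0, 0, -1, 0, 0.001, 0, 0, 0, 0, -1, 0, 0, 0, 0, 0, 0, -1]}}

```text
time_s: 4.88
tool_pos: [0.495, -0.0377, 0.2962]
tool_rot: [179.9, 0.0, 170.9]
force: [0.2, -1.0, 0.8]
grip_width: -0.0
grasp_force: 0.5
```

{"op": "drive_tool", "data": {"rows": [0, 0.002, 0, 0, 0, 0, -1, 0, 0.001, 0, 0, 0, 0, -1, 0, 0, 0, 0, 0, 0, -1]}}

```text
time_s: 5.25
tool_pos: [0.4954, -0.0347, 0.2961]
tool_rot: [179.9, 0.0, 170.9]
force: [0.3, -1.1, 0.3]
grip_width: 0.0004
grasp_force: 0.5
```

{"op": "drive_tool", "data": {"rows": [0, 0.001, 0, 0, 0, 0, -1, 0, 0.001, 0, 0, 0, 0, -1, 0, 0, 0, 0, 0, 0, -1]}}

```text
time_s: 5.62
tool_pos: [0.4957, -0.0336, 0.2962]
tool_rot: [180.0, 0.0, 170.8]
force: [0.1, -4.2, 1.4]
grip_width: 0.0001
grasp_force: 2.3
```

{"op": "drive_tool", "data": {"rows": [0, 0.001, 0, 0, 0, 0, -1, 0, 0.001, 0, 0, 0, 0, -1, 0, 0, 0, 0, 0, 0, -1]}}

```text
time_s: 6.0
tool_pos: [0.4958, -0.0331, 0.2962]
tool_rot: [-179.9, -0.0, 170.7]
force: [-0.8, -7.6, 3.5]
grip_width: 0.0004
grasp_force: 4.4
```

Run:
```python
from h import *
A=Rt(0)
p=cur()[0]; print((R.from_euler('z',-q[2]).apply(p-[q[0],q[1],0])*1000).round(1))
# retreat and go above pin: straddle pose in chute
B=Rt(sl)
def chw(p): return reg(q,ch(p))
x=12
up=tcp(chw([x,76,80]),B,.1822); dn=tcp(chw([x,76,3]),B,.1822)
back=p+A.apply([0,-.02,0]); hi=back+[0,0,.08]
plan((back,A),(hi,A),(hi,B),(up,B),(dn,B))
```

```text
[-31.9 -17.8 296.2]
t 6.0 F [-0.8 -7.6  3.5] w 0.0004
turn [-0.0021 -0.0002 -0.0018] shift [ 0.   -0.02 -0.  ]
turn [0. 0. 0.] shift [ 0.    0.   -0.08]
turn [-0.23  0.    0.  ] shift [0. 0. 0.]
turn [0. 0. 0.] shift [-0.0439  0.0737  0.023 ]
turn [0. 0. 0.] shift [-0.     0.     0.077]
```

{"op": "drive_tool", "data": {"rows": [0, -0.02, 0, 0, 0, 0, -1, 0, 0, -0.04, 0, 0, 0, -1, 0, 0, -0.04, 0, 0, 0, 0.05, 0, 0, 0, -0.116, 0, -0.001, 0.05, 0, 0, 0, -0.116, 0, -0.001, 0.05]}}

```text
time_s: 6.62
tool_pos: [0.4931, -0.0495, 0.3768]
tool_rot: [166.3, 0.1, 171.1]
force: [-0.8, 0.5, -0.1]
grip_width: 0.0226
grasp_force: 0.0
```

{"op": "drive_tool", "data": {"rows": [-0.023, 0.038, 0, 0, 0, 0, 0.05, -0.023, 0.038, 0, 0, 0, 0, 0.05, 0, 0, 0.01, 0, 0, 0, 0.05, 0, 0, 0, 0, 0, 0, 0.05]}}

```text
time_s: 7.12
tool_pos: [0.5497, 0.0179, 0.3825]
tool_rot: [166.7, -0.1, 171.0]
force: [0.2, 0.1, 0.2]
grip_width: 0.0453
grasp_force: 0.0
```

Run:
```python
from h import *
B=Rt(sl)
def chw(p): return reg(q,ch(p))
plan((tcp(chw([14,79,3]),B,.1822),B))
c=read_camera("scene")["color"][170:275,330:550]; cv2.imwrite("pics/s2.png",cv2.resize(c,(792,378),interpolation=cv2.INTER_CUBIC))
print("tips px in crop",[((proj("scene",cur()[0]+cur()[1].apply([0,s*.023,.1822]))[0]-[330,170])*3.6).round() for s in(-1,1)])
g=least_squares(lambda v:proj("scene",chw([v[0],v[1],18]))[0]-S(278,162),[32,79]); print("pin +x edge",g.x)
```

```text
t 7.12 F [0.2 0.1 0.2] w 0.0453
turn [ 0.0023 -0.0032  0.0023] shift [-0.0008 -0.0015  0.0882]
tips px in crop [array([233.,  95.]), array([304.,  88.])]
pin +x edge [ 2.95271667 78.97138605]
```

View pics/s2.png

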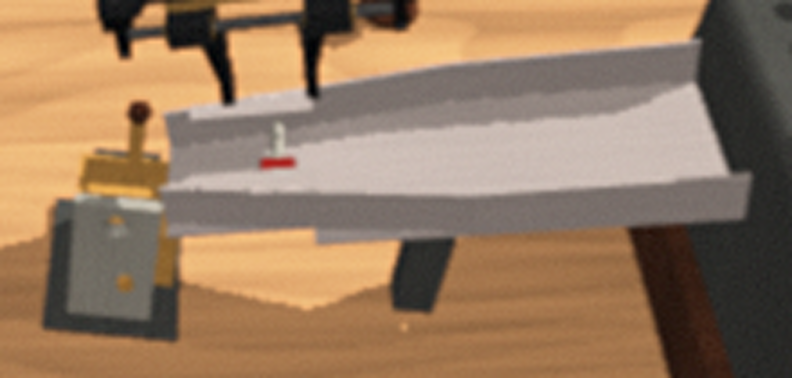

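Bin upright: its ball is at (138,111). The fingertips, (228,100) and (315,95), straddle the pin. Going down.

{"op": "drive_tool", "data": {"rows": [-0.0008, -0.0015, 0.03, 0.0023, -0.0032, 0.0023, 0.05, 0, 0, 0.03, 0, 0, 0, 0.05, 0, 0, 0.02, 0, 0, 0, 0.05, 0, 0, 0.008, 0, 0, 0, 0.05, 0, 0, 0, 0, 0, 0, 0.05]}}

```text
time_s: 7.8
tool_pos: [0.5542, 0.0353, 0.2981]
tool_rot: [166.8, 0.2, 170.8]
force: [0.2, 0.3, -0.7]
grip_width: 0.0456
grasp_force: 0.0
```

```bash
cat >> h.py <<'E'
def chw(p): return reg(q,ch(p))
def inch(P): return Rc.T@(R.from_euler('z',-q[2]).apply(P-[q[0],q[1],0])*1000-[0,25,98])
def inreg(P): return R.from_euler('z',-q[2]).apply(P-[q[0],q[1],0])*1000
E
python3 - <<'E'
from h import *
p,r,o=cur(); print(inch(p+r.apply([0,0,.1822])).round(1),o["force"],(r.inv()*Rt(sl)).as_rotvec().round(4))
E
```

```text
[15.5 78.9  4.9] [ 0.21795174  0.26872858 -0.74007186] [ 0.0007  0.0031 -0.0009]
```

{"op": "drive_tool", "data": {"rows": [0.0015, 0.006, 0.001, 0, 0.003, 0, 0.05, 0, 0.006, 0, 0, 0, 0, 0.05, 0, 0.006, 0, 0, 0, 0, 0.05, 0, 0.006, 0, 0, 0, 0, 0.05, 0, 0.006, 0, 0, 0, 0, 0.05]}}

```text
time_s: 8.43
tool_pos: [0.5575, 0.0652, 0.3041]
tool_rot: [166.8, 0.0, 170.8]
force: [-0.2, -0.8, -0.6]
grip_width: 0.0459
grasp_force: 0.5
```

{"op": "drive_tool", "data": {"rows": [0, 0.006, 0, 0, 0, 0, 0.05, 0, 0.006, 0, 0, 0, 0, 0.05, 0, 0.006, 0, 0, 0, 0, 0.05, 0, 0.006, 0, 0, 0, 0, 0.05, 0, 0.006, 0, 0, 0, 0, 0.05]}}

```text
time_s: 9.05
tool_pos: [0.5621, 0.0941, 0.3108]
tool_rot: [166.8, -0.0, 170.8]
force: [-0.4, -1.2, 0.6]
grip_width: 0.0458
grasp_force: 0.4
```

{"op": "drive_tool", "data": {"rows": [0, 0.005, 0, 0, 0, 0, 0.05, 0, 0.004, 0, 0, 0, 0, 0.05, 0, 0, 0, 0, 0, 0, 0.05]}}

```text
time_s: 9.43
tool_pos: [0.5635, 0.103, 0.3128]
tool_rot: [166.8, -0.0, 170.9]
force: [0.1, 0.6, 0.0]
grip_width: 0.0457
grasp_force: 0.0
```

Run:
```python
from h import *
p,r,o=cur(); print(inch(p+r.apply([0,0,.1822])).round(1),o["force"],(r.inv()*Rt(sl)).as_rotvec().round(4))
a=read_camera("scene")["color"][150:250,370:500]; b=read_camera("top")["color"][115:215,190:320]
cv2.imwrite("pics/s3.png",np.vstack([cv2.resize(v,(728,300) if 0 else (390,300),interpolation=cv2.INTER_CUBIC) for v in(a,b)]))
```

```text
[ 13.3 148.8   3.7] [0.07572928 0.58089229 0.00772951] [ 0.0012 -0.0001  0.0003]
```

View pics/s3.png

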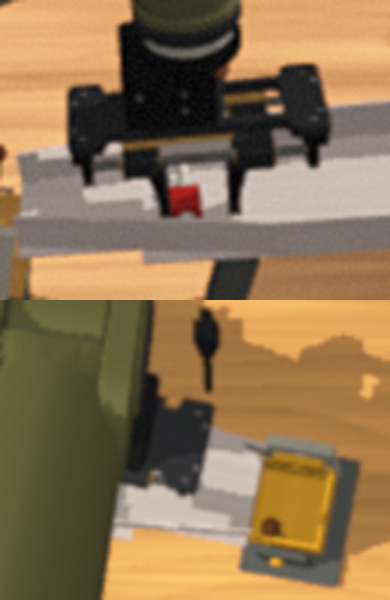

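Run:
```python
from h import *
im=read_camera("scene")["color"].astype(int)[150:250,370:500]
m=(im[:,:,2]>100)&(im[:,:,1]<70)&(im[:,:,0]<70)
ys,xs=np.nonzero(m); print(xs.min()+370,xs.max()+370,ys.min()+150,ys.max()+150,m.sum())
for r in range(ys.min(),ys.max()+1): print(r+150,(np.nonzero(m[r])[0]+370).tolist())
for x in(13,16,19,22): print(x,[proj("scene",chw([x+a,138+b,z]))[0].round(1).tolist() for a,b,z in((-13,-12,24),(-13,12,24),(13,-12,24),(13,12,24),(13,12,0),(13,-12,0))])
```

```text
370 445 171 222 88
171 [445]
172 []
173 []
174 []
175 [444]
176 []
177 []
178 []
179 []
180 []
181 []
182 []
183 []
184 []
185 []
186 []
187 []
188 []
189 []
190 []
191 []
192 []
193 []
194 []
195 []
196 []
197 []
198 []
199 [370]
200 []
201 []
202 []
203 []
204 []
205 []
206 []
207 []
208 []
209 []
210 []
211 []
212 [428, 429, 432, 433, 434, 435]
213 [426, 427, 428, 429, 430, 431, 432, 433, 434, 435]
214 [426, 427, 428, 429, 430, 431, 432, 433, 434, 435]
215 [426, 427, 428, 429, 430, 431, 432, 433, 434, 435]
216 [427, 428, 429, 430, 431, 432, 433, 434, 435]
217 [427, 428, 429, 430, 431, 432, 433, 434, 435]
218 [427, 428, 429, 430, 431, 432, 433, 434, 435]
219 [427, 428, 429, 430, 431, 432, 433, 434, 435, 436]
220 [427, 428, 429, 430, 431, 432, 433, 434, 436]
221 [429, 436]
222 [428]
13 [[426.0, 210.6], [436.0, 209.9], [426.6, 218.1], [436.9, 217.4], [437.3, 224.3], [427.2, 224.9]]
16 [[426.0, 211.5], [436.1, 210.7], [426.7, 219.0], [437.0, 218.2], [437.4, 225.1], [427.3, 225.8]]
19 [[426.1, 212.3], [436.2, 211.6], [426.8, 219.9], [437.1, 219.1], [437.5, 226.0], [427.4, 226.7]]
22 [[426.2, 213.2], [436.3, 212.4], [426.9, 220.8], [437.2, 220.0], [437.6, 226.9], [427.5, 227.6]]
```

The pin's red block lies against the lower finger at s3 (185,200), which puts it at chute x≈18, y≈138. That clears the lips (y=105). Now I'll centre on it and grip.

{"op": "drive_tool", "data": {"rows": [-0.0045, -0.0105, 0.0005, 0, 0, 0, 0.05, 0, 0, 0, 0, 0, 0, -0.3, 0, 0, 0, 0, 0, 0, -1, 0, 0, 0, 0, 0, 0, -1, 0, 0, 0, 0, 0, 0, -1], "grip_force": 30}}

```text
time_s: 10.2
tool_pos: [0.5663, 0.0918, 0.31]
tool_rot: [166.8, 0.0, 170.8]
force: [0.3, 0.1, -0.3]
grip_width: 0.0237
grasp_force: 30.0
```

Run:
```python
from h import *
p,r,o=cur(); print(inch(p+r.apply([0,0,.1822])).round(1),o["force"],o["grip_width"],o["grasp_force"],(r.inv()*Rt(sl)).as_rotvec().round(4))
```

```text
[ 17.9 137.8   3.3] [ 0.33398674  0.12900565 -0.28518361] 0.023741965727293046 29.999721944332123 [ 0.0008  0.0002 -0.0001]
```

Run:
```python
from h import *
p,r,o=cur(); B=Rt(sl)
l=p+B.apply([0,0,-.08]); 
t1=tcp(reg(q,[135,40,175]),B,.1735);t2=tcp(reg(q,[133,-10,105]),B,.1735)
plan((l,B),(t1,B),(t2,B))
```

```text
t 10.2 F [ 0.3  0.1 -0.3] w 0.0237
turn [ 0.0008  0.0002 -0.0001] shift [-0.    0.   -0.08]
turn [0. 0. 0.] shift [-0.1171 -0.1055  0.0204]
turn [0. 0. 0.] shift [ 0.002  -0.0646  0.0568]
```

{"op": "drive_tool", "data": {"rows": [0, 0, -0.01, 0, 0, 0, -1, 0, 0, -0.02, 0, 0, 0, -1, 0, 0, -0.025, 0, 0, 0, -1, 0, 0, -0.025, 0, 0, 0, -1, 0, 0, 0, 0, 0, 0, -1]}}

```text
time_s: 10.82
tool_pos: [0.5642, 0.0725, 0.3911]
tool_rot: [166.6, 0.3, 170.7]
force: [0.8, -0.1, 0.1]
grip_width: 0.0238
grasp_force: 30.0
```

{"op": "drive_tool", "data": {"rows": [-0.02, 0, 0, 0, 0, 0, -1, -0.033, 0, 0, 0, 0, 0, -1, -0.033, -0.02, 0, 0, 0, 0, -1, -0.031, -0.035, 0, 0, 0, 0, -1, 0, -0.035, 0.01, 0, 0, 0, -1]}}

```text
time_s: 11.45
tool_pos: [0.6667, -0.0305, 0.3563]
tool_rot: [166.9, 0.1, 170.8]
force: [-0.4, -0.6, -0.7]
grip_width: 0.0236
grasp_force: 30.0
```

{"op": "drive_tool", "data": {"rows": [0, -0.03, 0.02, 0, 0, 0, -1, 0.002, -0.03, 0.02, 0, 0, 0, -1, 0, -0.02, 0.027, 0, 0, 0, -1, 0, 0, 0, 0, 0, 0, -1, 0, 0, 0, 0, 0, 0, -1]}}

```text
time_s: 12.08
tool_pos: [0.6539, -0.0897, 0.2747]
tool_rot: [166.7, 0.0, 170.9]
force: [-0.8, 0.3, -0.7]
grip_width: 0.0236
grasp_force: 30.0
```

Run:
```python
from h import *
p,r,o=cur(); B=Rt(sl); plan((tcp(reg(q,[133,-10,105]),B,.1735),B))
g=p+r.apply([0,0,.1735]); ax=r.apply([1,0,0]); print("grip reg",inreg(g),"tip reg",inreg(g+.061*ax))
out=[]
for n in("scene","top"):
    im=read_camera(n)["color"]; cv2.imwrite(f"pics/raw_{n}.png",im)
    c=proj(n,g+.03*ax)[0]; e=proj(n,reg(q,[52,-10,105]))[0]
    x0,y0=(np.round((c+e)/2)-[33,25]).astype(int)
    out.append(cv2.resize(im[y0:y0+50,x0:x0+66],(396*1,300),interpolation=cv2.INTER_CUBIC))
    cr=lambda P:((proj(n,P)[0]-[x0,y0]+.5)*6-.5).round(1).tolist()
    print(n,(x0,y0),"grip",cr(g),"tip",cr(g+.061*ax),"eye",cr(reg(q,[52,-10,105])),"cheek top",cr(reg(q,[52,-40,125])),cr(reg(q,[52,20,125])),cr(reg(q,[42,20,125])))
cv2.imwrite("pics/s4.png",np.hstack(out))
```

```text
t 12.07 F [-0.8  0.3 -0.7] w 0.0236
turn [0.0016 0.0006 0.0007] shift [ 0.0002 -0.0011  0.0005]
grip reg [133.30540937  -8.77585888 105.8315829 ] tip reg [ 72.30543512  -8.81010873 105.78720554]
scene (np.int64(329), np.int64(216)) grip [192.2, 256.3] tip [200.6, 139.2] eye [200.3, 103.5] cheek top [130.2, 63.9] [277.1, 77.1] [277.9, 59.4]
top (np.int64(260), np.int64(129)) grip [219.5, 35.8] tip [194.5, 164.2] eye [188.8, 208.2] cheek top [251.2, 210.7] [119.1, 187.0] [114.7, 208.7]
```

View pics/s4.png

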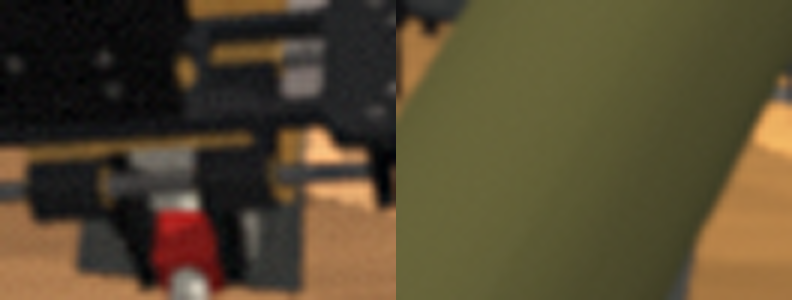

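Run:
```python
from h import *
p,r,o=cur(); g=p+r.apply([0,0,.1735])
im=cv2.imread("pics/raw_scene.png").astype(int)
for row in range(250,266):
    v=im[row,350:372]; d=np.clip(v[:,2]-(v[:,1]+v[:,0])/2,0,None); d[d<25]=0
    print(row,d.sum().round(),(d*np.arange(350,372)).sum()/max(d.sum(),1)) 
for nm,c in dict(ptop_far=[13,0,-12],top_near=[-13,0,-12],knob=[-27,0,0],L=[-13,-12,-12],Rr=[-13,12,-12]).items():
    print(nm,proj("scene",g+r.apply(np.array(c)/1000))[0].round(2))
```

```text
250 200.0 358.43609022556393
251 792.0 358.72267845862285
252 1098.0 358.83189066059225
253 1094.0 358.8349336991312
254 1022.0 358.9608418991679
255 959.0 359.16736183524506
256 964.0 359.298755186722
257 1015.0 359.348275862069
258 1047.0 359.2297039159503
259 980.0 359.244387755102
260 756.0 359.6675479180436
261 456.0 360.31215772179627
262 442.0 359.0813559322034
263 618.0 359.3071948261924
264 968.0 360.45351239669424
265 1148.0 360.68959512407486
ptop_far [360.19 250.64]
top_near [359.55 259.37]
knob [360.1  267.53]
L [354.39 259.63]
Rr [364.74 259.1 ]
```

{"op": "drive_tool", "data": {"rows": [0, -0.0006, 0.0007, 0.0016, 0.0006, 0.0007, -1, 0.006, 0, 0, 0, 0, 0, -1, 0.006, 0, 0, 0, 0, 0, -1, 0.004, 0, 0, 0, 0, 0, -1, 0, 0, 0, 0, 0, 0, -1]}}

```text
time_s: 12.8
tool_pos: [0.6371, -0.0885, 0.2732]
tool_rot: [166.9, -0.0, 170.8]
force: [0.5, 0.3, -0.5]
grip_width: 0.0241
grasp_force: 30.0
```

{"op": "drive_tool", "data": {"rows": [0.003, 0, 0, 0, 0, 0, -1, 0.003, 0, 0, 0, 0, 0, -1, 0.002, 0, 0, 0, 0, 0, -1, 0, 0, 0, 0, 0, 0, -1]}}

```text
time_s: 13.3
tool_pos: [0.6295, -0.0873, 0.2732]
tool_rot: [166.9, -0.0, 170.8]
force: [0.4, 0.5, 0.0]
grip_width: 0.0237
grasp_force: 30.0
```

```bash
cat > st.py <<'E'
from h import *
p,r,o=cur(); g=p+r.apply([0,0,.1735]); ax=r.apply([1,0,0]); Rz=R.from_euler('z',-q[2])
print("grip",inreg(g).round(2),"tip",inreg(g+.061*ax).round(2),"Freg",Rz.apply(o["force"]).round(2),"Treg",Rz.apply(o["wrist_torque"]).round(2),"rot",(r.inv()*Rt(sl)).as_rotvec().round(4),o["time_s"],o["grip_width"])
E
python3 st.py
```

```text
grip [108.61 -10.6  104.22] tip [ 47.61 -10.54 104.27] Freg [0.29 0.59 0.03] Treg [-0.31 -0.01 -0.01] rot [-0.0007 -0.0005 -0.0011] 13.3 0.023731363767847874
```

{"op": "drive_tool", "data": {"rows": [0.002, 0, 0, 0, 0, 0, -1, 0.002, 0, 0, 0, 0, 0, -1, 0.002, 0, 0, 0, 0, 0, -1, 0, 0, 0, 0, 0, 0, -1]}}

```text
time_s: 13.8
tool_pos: [0.6235, -0.0863, 0.2731]
tool_rot: [166.9, -0.1, 170.8]
force: [-0.9, -0.5, -1.2]
grip_width: 0.0234
grasp_force: 30.0
```

```bash
python3 st.py
```

```text
grip [102.55 -10.62 104.18] tip [ 41.55 -10.56 104.23] Freg [-0.82 -0.6  -1.21] Treg [-0.36  0.    0.06] rot [-0.0007 -0.0006 -0.0011] 13.8 0.02337412013627284
```

{"op": "drive_tool", "data": {"rows": [0.002, 0.0005, -0.0006, 0, 0, 0, -1, 0.002, 0, 0, 0, 0, 0, -1, 0.002, 0, 0, 0, 0, 0, -1, 0.002, 0, 0, 0, 0, 0, -1, 0, 0, 0, 0, 0, 0, -1]}}

```text
time_s: 14.42
tool_pos: [0.6157, -0.0847, 0.2739]
tool_rot: [166.9, -0.0, 170.8]
force: [-0.5, -0.5, 0.5]
grip_width: 0.0236
grasp_force: 30.0
```

```bash
python3 st.py
```

```text
grip [ 94.62 -10.27 104.92] tip [ 33.62 -10.21 104.97] Freg [-0.44 -0.61  0.47] Treg [-0.32 -0.03 -0.02] rot [-0.0007 -0.0005 -0.0012] 14.425 0.023606516588538993
```

{"op": "drive_tool", "data": {"rows": [0.003, 0, 0, 0, 0, 0, -1, 0.003, 0, 0, 0, 0, 0, -1, 0.003, 0, 0, 0, 0, 0, -1, 0.003, 0, 0, 0, 0, 0, -1, 0, 0, 0, 0, 0, 0, -1]}}

```text
time_s: 15.05
tool_pos: [0.6038, -0.0828, 0.2739]
tool_rot: [166.9, -0.0, 170.8]
force: [0.8, -0.4, -1.2]
grip_width: 0.0233
grasp_force: 30.0
```

{"op": "drive_tool", "data": {"rows": [0.002, 0, 0, 0, 0, 0, -1, 0.002, 0, 0, 0, 0, 0, -1, 0.002, 0, 0, 0, 0, 0, -1, 0.001, 0, 0, 0, 0, 0, -1, 0, 0, 0, 0, 0, 0, -1]}}

```text
time_s: 15.68
tool_pos: [0.597, -0.0816, 0.2739]
tool_rot: [166.9, -0.0, 170.8]
force: [-0.1, -0.1, -0.8]
grip_width: 0.0238
grasp_force: 30.0
```

```bash
python3 st.py
```

```text
grip [ 75.69 -10.21 104.94] tip [ 14.69 -10.15 104.98] Freg [-0.11 -0.12 -0.79] Treg [-0.33 -0.03  0.07] rot [-0.0007 -0.0005 -0.0011] 15.675 0.02377100142518603
```

Nearly home; last millimetres until the collar pushes back.

{"op": "drive_tool", "data": {"rows": [0.001, 0, 0, 0, 0, 0, -1, 0.001, 0, 0, 0, 0, 0, -1, 0, 0, 0, 0, 0, 0, -1]}}

```text
time_s: 16.05
tool_pos: [0.5956, -0.0814, 0.2741]
tool_rot: [166.9, 0.1, 170.8]
force: [3.8, -0.2, -3.9]
grip_width: 0.0235
grasp_force: 30.0
```

{"op": "drive_tool", "data": {"rows": [0.001, 0, 0, 0, 0, 0, -1, 0.001, 0, 0, 0, 0, 0, -1, 0, 0, 0, 0, 0, 0, -1]}}

```text
time_s: 16.42
tool_pos: [0.5948, -0.0812, 0.2744]
tool_rot: [166.9, 0.3, 170.7]
force: [8.0, -1.0, -4.9]
grip_width: 0.0238
grasp_force: 30.0
```

{"op": "drive_tool", "data": {"rows": [0.001, 0, 0, 0, 0, 0, -1, 0.0005, 0, 0, 0, 0, 0, -1, 0, 0, 0, 0, 0, 0, -1]}}

```text
time_s: 16.8
tool_pos: [0.5943, -0.0811, 0.2747]
tool_rot: [166.9, 0.5, 170.7]
force: [12.1, -0.8, -8.3]
grip_width: 0.024
grasp_force: 30.0
```

```bash
python3 st.py
```

```text
grip [ 74.58 -10.33 105.72] tip [ 13.58 -10.17 105.17] Freg [12.06  1.14 -8.3 ] Treg [-0.45 -2.84 -0.64] rot [-0.0022  0.0093 -0.0005] 16.8 0.02403459210263757
```

{"op": "drive_tool", "data": {"rows": [-0.001, 0, 0.0005, 0, 0, 0, -1, -0.001, 0, 0.0005, 0, 0, 0, -1, 0, 0, 0.0005, 0, 0, 0, -1, 0, 0, 0.0005, 0, 0, 0, -1, 0, 0, 0, 0, 0, 0, -1]}}

```text
time_s: 17.42
tool_pos: [0.5951, -0.0812, 0.2735]
tool_rot: [166.9, 0.3, 170.7]
force: [5.4, -2.4, 1.7]
grip_width: 0.0239
grasp_force: 30.0
```

```bash
python3 st.py
```

```text
grip [ 74.64 -10.13 104.58] tip [ 13.65 -10.01 104.3 ] Freg [ 5.66 -1.51  1.7 ] Treg [-0.29 -1.16 -0.26] rot [-0.0009  0.0049 -0.0008] 17.425 0.023898496110725698
```

{"op": "drive_tool", "data": {"rows": [0, 0, 0, 0, 0, 0, -0.35, 0, 0, 0, 0, 0, 0, -0.2, 0, 0, 0, 0, 0, 0, 0.05, 0, 0, 0, 0, 0, 0, 0.05]}}

```text
time_s: 17.92
tool_pos: [0.5935, -0.0806, 0.2717]
tool_rot: [166.9, -0.1, 170.8]
force: [-0.0, -0.8, 0.3]
grip_width: 0.0434
grasp_force: 0.0
```

{"op": "drive_tool", "data": {"rows": [-0.001, 0, 0, 0, 0, 0, 0.05, 0, 0, -0.02, 0, 0, 0, 0.05, 0, 0, -0.03, 0, 0, 0, 0.05, -0.02, 0, -0.04, 0, 0, 0, 0.05, 0, 0, 0, 0, 0, 0, 0.05]}}

```text
time_s: 18.55
tool_pos: [0.6127, -0.1063, 0.3646]
tool_rot: [166.9, 0.4, 170.7]
force: [0.9, -0.4, -0.6]
grip_width: 0.0459
grasp_force: 0.0
```

Run:
```python
from h import *
out=[]
for n in("scene","top"):
    im=read_camera(n)["color"]; cv2.imwrite(f"pics/raw2_{n}.png",im)
    e=proj(n,reg(q,[60,-10,105]))[0]; x0,y0=(np.round(e)-[33,30]).astype(int)
    out.append(cv2.resize(im[y0:y0+60,x0:x0+66],(396,360),interpolation=cv2.INTER_CUBIC))
    cr=lambda P:((proj(n,reg(q,P))[0]-[x0,y0]+.5)*6-.5).round(0).tolist()
    print(n,"grip",cr([73,-10,105]),"knob",cr([100,-10,105]),"eye",cr([52,-10,105]),"block top far/near",cr([60,-10,117]),cr([86,-10,117]))
cv2.imwrite("pics/s5.png",np.hstack(out))
```

```text
scene grip [198.0, 207.0] knob [194.0, 258.0] eye [200.0, 170.0] block top far/near [201.0, 164.0] [198.0, 212.0]
top grip [203.0, 158.0] knob [215.0, 101.0] eye [195.0, 202.0] block top far/near [196.0, 179.0] [207.0, 124.0]
```

View pics/s5.png

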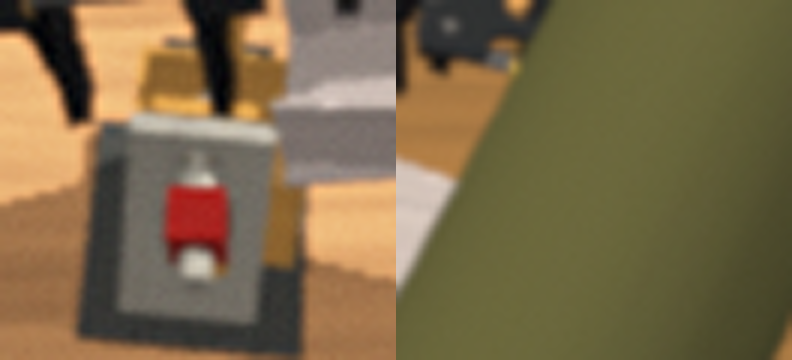

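Run:
```python
from h import *
im=cv2.imread("pics/raw2_scene.png"); e=proj("scene",reg(q,[60,-10,105]))[0]; x0,y0=(np.round(e)-[20,20]).astype(int)
c=cv2.resize(im[y0:y0+40,x0:x0+40],(600,600),interpolation=cv2.INTER_CUBIC)
# model: pin with grip at x=s home offset, droop th pivoting at cheek outer face (axis drop d)
def pinpts(s,th,d):
    f=lambda a,v=0,w=0: reg(q,[52+(a+21+s)*np.cos(th)+w*np.sin(th),-10+v,105-d-(a+21+s)*np.sin(th)+w*np.cos(th)])
    return [f(-13,0,12),f(13,0,12),f(13,0,-12),f(27,0,7),f(27,0,-7),f(-21,0,9)]
cr=lambda P:((proj("scene",P)[0]-[x0,y0]+.5)*15-.5).round(0).tolist()
for a in((0,0,0),(0,0,2.5),(0,.12,2.5),(0,.2,2.5),(5,0,2.5),(5,.2,2.5),(10,0,2.5)): print(a,[cr(P)[1] for P in pinpts(*a)])
print("cheek",cr(reg(q,[52,-40,125])),cr(reg(q,[52,20,125])),"eye",cr(reg(q,[52,-10,105])))
cv2.imwrite("pics/s6.png",c)
```

```text
(0, 0, 0) [261.0, 380.0, 478.0, 467.0, 524.0, 238.0]
(0, 0, 2.5) [271.0, 391.0, 488.0, 477.0, 534.0, 248.0]
(0, 0.12, 2.5) [282.0, 413.0, 496.0, 503.0, 551.0, 253.0]
(0, 0.2, 2.5) [289.0, 427.0, 500.0, 519.0, 560.0, 257.0]
(5, 0, 2.5) [294.0, 414.0, 511.0, 501.0, 558.0, 270.0]
(5, 0.2, 2.5) [315.0, 455.0, 526.0, 546.0, 588.0, 283.0]
(10, 0, 2.5) [317.0, 438.0, 535.0, 526.0, 582.0, 293.0]
cheek [131.0, 175.0] [499.0, 209.0] eye [307.0, 275.0]
```

View pics/s6.png

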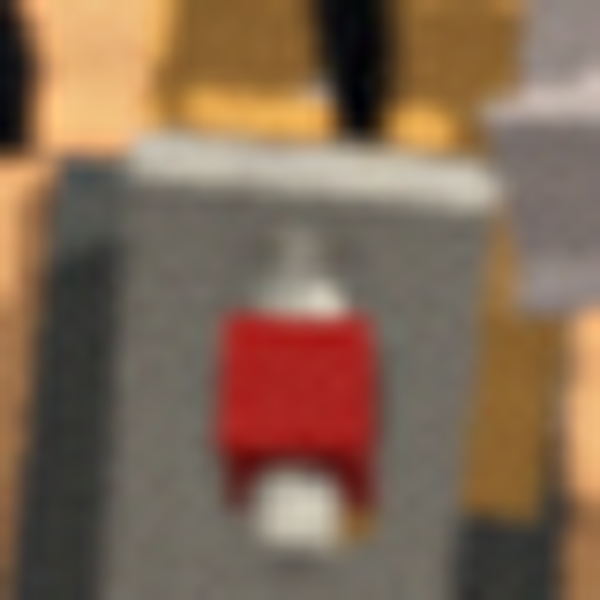

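The view shows the pin in the eyelet, but it has drooped. The block's far edge is at (300,315) and the collar at (300,295), which puts the collar about 4–5 mm out. I'll push the knob end with closed fingers to seat it.

Run:
```python
from h import *
p,r,o=cur(); B=Rt(sl)
t=tcp(reg(q,[128,-10,92]),B,.1722); u=t+B.apply([0,0,-.06])
plan((u,B),(t,B)); print(inreg(p+r.apply([0,0,.1822])))
```

```text
t 18.65 F [-0.4 -0.6 -0.1] w 0.0458
turn [-0.0008  0.0008 -0.0013] shift [-0.0346 -0.0026  0.0431]
turn [0. 0. 0.] shift [-0.    0.    0.06]
[ 93.55089409 -28.78445858 183.19370541]
```

{"op": "drive_tool", "data": {"rows": [-0.0346, -0.0026, 0, 0, 0, 0, -1, 0, 0, 0.02, 0, 0, 0, -1, 0, 0, 0.023, 0, 0, 0, -1, 0, 0, 0.03, 0, 0, 0, -1, 0, 0, 0.03, 0, 0, 0, -1]}}

```text
time_s: 19.27
tool_pos: [0.6472, -0.0882, 0.2562]
tool_rot: [166.9, -0.2, 170.8]
force: [0.0, 0.1, -0.4]
grip_width: 0.0045
grasp_force: 0.0
```

{"op": "drive_tool", "data": {"rows": [0.004, 0, 0, 0, 0, 0, -1, 0.004, 0, 0, 0, 0, 0, -1, 0.002, 0, 0, 0, 0, 0, -1, 0, 0, 0, 0, 0, 0, -1]}}

```text
time_s: 19.77
tool_pos: [0.6388, -0.0879, 0.2599]
tool_rot: [166.8, 0.1, 170.8]
force: [-0.4, 0.6, 0.3]
grip_width: 0.0005
grasp_force: 0.0
```

{"op": "drive_tool", "data": {"rows": [0.001, 0, 0, 0, 0, 0, -1, 0.001, 0, 0, 0, 0, 0, -1, 0.001, 0, 0, 0, 0, 0, -1, 0, 0, 0, 0, 0, 0, -1]}}

```text
time_s: 20.27
tool_pos: [0.6358, -0.0871, 0.2587]
tool_rot: [166.9, -0.0, 170.8]
force: [0.2, 0.0, -0.3]
grip_width: 0.0003
grasp_force: 0.2
```

```bash
sed -i 's/^print.*/&\nprint("knobpt",inreg(p+r.apply([0,0,.1722])).round(2))/' st.py; python3 st.py
```

```text
grip [114.89  -9.43  89.7 ] tip [53.89 -9.37 89.74] Freg [ 0.18  0.04 -0.28] Treg [-0.28 -0.06  0.05] rot [-0.0008 -0.0003 -0.0012] 20.275 0.0002929981931345464
knobpt [114.9   -9.73  90.97]
```

{"op": "drive_tool", "data": {"rows": [0.001, 0, 0, 0, 0, 0, -1, 0.001, 0, 0, 0, 0, 0, -1, 0.001, 0, 0, 0, 0, 0, -1, 0, 0, 0, 0, 0, 0, -1]}}

```text
time_s: 20.78
tool_pos: [0.6337, -0.0866, 0.2593]
tool_rot: [166.9, 0.2, 170.8]
force: [4.3, 0.3, -0.9]
grip_width: 0.0003
grasp_force: 2.6
```

{"op": "drive_tool", "data": {"rows": [0.001, 0, 0, 0, 0, 0, -1, 0.001, 0, 0, 0, 0, 0, -1, 0, 0, 0, 0, 0, 0, -1]}}

```text
time_s: 21.15
tool_pos: [0.6327, -0.0864, 0.2601]
tool_rot: [166.9, 0.4, 170.7]
force: [8.3, 0.3, 0.0]
grip_width: 0.0008
grasp_force: 4.1
```

{"op": "drive_tool", "data": {"rows": [0.001, 0, 0, 0, 0, 0, -1, 0.001, 0, 0, 0, 0, 0, -1, 0, 0, 0, 0, 0, 0, -1]}}

```text
time_s: 21.52
tool_pos: [0.6318, -0.0862, 0.2609]
tool_rot: [166.9, 0.6, 170.7]
force: [12.1, -1.6, -1.1]
grip_width: 0.0005
grasp_force: 5.9
```

```bash
python3 st.py
```

```text
grip [112.7   -9.14  91.92] tip [51.7  -8.98 91.3 ] Freg [12.2   0.3  -1.05] Treg [-0.06 -2.47 -0.63] rot [-0.0008  0.0106 -0.0003] 21.525 0.00045566077687435785
knobpt [112.68  -9.44  93.19]
```

{"op": "drive_tool", "data": {"rows": [-0.006, 0, 0, 0, 0, 0, -1, -0.006, 0, 0, 0, 0, 0, -1, 0, 0, -0.05, 0, 0, 0, -1, 0, 0, -0.06, 0, 0, 0, -1, 0, 0, -0.06, 0, 0, 0, -1]}}

```text
time_s: 22.15
tool_pos: [0.634, -0.1263, 0.4251]
tool_rot: [166.9, -0.2, 170.8]
force: [0.6, -0.3, -0.7]
grip_width: 0.0004
grasp_force: 0.0
```

{"op": "drive_tool", "data": {"rows": [0, 0.05, 0, 0, 0, 0, -1, 0.02, 0.05, 0, 0, 0, 0, -1, 0.03, 0.05, 0, 0, 0, 0, -1, 0.03, 0.05, 0, 0, 0, 0, -1, 0.03, 0.05, 0, 0, 0, 0, -1]}}

```text
time_s: 22.78
tool_pos: [0.5638, 0.1334, 0.4808]
tool_rot: [166.9, -0.2, 170.8]
force: [1.3, 1.4, 0.3]
grip_width: 0.0003
grasp_force: 0.0
```

{"op": "drive_tool", "data": {"rows": [0.03, 0.05, 0, 0, 0, 0, -1, 0, 0, 0, 0, 0, 0, -1]}}

```text
time_s: 23.02
tool_pos: [0.5407, 0.1908, 0.4926]
tool_rot: [166.8, -0.2, 171.4]
force: [0.6, -0.0, -0.1]
grip_width: 0.0003
grasp_force: 0.0
```

Run:
```python
from h import *
for n in("scene","top"):
    im=np.mean([read_camera(n)["color"].astype(float) for _ in range(4)],0); np.save(f"{n}3.npy",im)
    e=proj(n,reg(q,[70,-10,110]))[0]; print(n,e)
    x0,y0=np.round(e).astype(int)
    for row in range(y0-14,y0+16): print(row," ".join("%d/%d"%(v[2],v[2]-(v[0]+v[1])/2) for v in im[row,x0-4:x0+5]))
    for nm,P in dict(ct_in=[42,-10,125],ct_out=[52,-10,125],red0=[60,-10,117],red1=[86,-10,117],k=[100,-10,112]).items(): print(nm,proj(n,reg(q,P))[0].round(2))
print(cur()[0])
```

```text
scene [361.69912494 236.88288219]
223 215/87 223/93 223/97 225/99 228/99 229/100 228/102 228/102 232/103
224 184/39 184/44 180/49 184/51 192/54 193/57 192/60 198/67 202/76
225 191/15 190/15 187/15 190/14 194/15 194/15 192/16 192/21 190/27
226 184/13 187/13 190/13 194/12 196/12 195/13 198/13 199/14 199/13
227 140/12 150/13 159/13 166/12 169/13 171/13 182/14 186/14 189/14
228 107/9 112/10 116/9 118/9 118/9 120/9 126/10 128/11 132/10
229 102/8 104/8 106/7 109/9 108/9 105/9 105/8 106/8 108/9
230 106/8 106/9 114/11 124/10 120/9 110/10 106/10 107/9 107/8
231 100/8 100/11 115/13 135/11 127/11 114/12 102/12 102/9 107/8
232 102/8 103/10 121/10 139/11 135/10 120/9 109/9 105/8 105/8
233 108/7 121/8 144/10 162/12 159/11 148/11 119/10 107/8 107/7
234 116/17 137/17 164/18 188/18 197/19 189/22 144/27 111/22 110/14
235 135/61 152/57 169/53 184/50 192/51 195/58 171/74 138/69 121/37
236 165/126 168/122 170/118 172/113 173/110 177/114 172/123 161/114 141/67
237 171/143 170/141 170/141 170/140 170/140 169/140 169/141 167/133 151/88
238 170/140 168/136 170/136 167/137 169/136 170/137 170/138 167/134 148/
[... 2651 characters left out ...]
64 182/13 186/13 187/14 188/14 189/14 190/14 195/15 197/15 197/15
165 154/21 151/15 152/11 158/10 165/10 174/12 184/13 188/13 188/13
166 190/73 174/56 162/42 157/35 149/29 149/24 148/16 149/11 150/9
167 231/119 228/114 225/110 221/108 206/97 194/84 171/63 158/50 145/39
168 232/128 235/128 236/128 236/127 233/125 231/123 227/119 225/118 213/109
169 206/102 221/109 227/119 229/126 230/128 232/128 234/129 236/130 231/128
170 174/46 185/48 181/66 181/90 187/104 198/111 214/120 223/127 219/124
171 173/23 173/17 150/25 137/51 143/76 157/87 167/93 173/96 173/96
ct_in [289.72 165.34]
ct_out [290.43 161.73]
red0 [291.24 159.49]
red1 [293.05 150.21]
k [294.16 145.71]
[0.54375396 0.18335509 0.49213419]
```

Run:
```python
from h import *
def f(s,th,d,a,w): return reg(q,[52+(a+21+s)*np.cos(th)+w*np.sin(th),-10,105-d-(a+21+s)*np.sin(th)+w*np.cos(th)])
O=[("scene",-13,12,235.2),("scene",13,12,244.0),("top",-13,12,158.0+.5),("top",13,12,149.55+.5),("scene",27,7,250.4),("top",27,7,145.9+.5)]
g=lambda v:np.array([proj(n,f(*v,a,w))[0][1]-o for n,a,w,o in O])
for use in(O,O[:4]):
    O=use; s=least_squares(g,[1,.2,2.5],bounds=([-5,0,-1],[12,.5,6])); print(s.x.round(2),g(s.x).round(2))
for dd in(2.5,3.2):
    s=least_squares(lambda v:g([v[0],v[1],dd]),[1,.2]); print(dd,s.x.round(2),g([*s.x,dd]).round(2))
```

```text
[1.81 0.2  4.7 ] [-0.18  0.25  0.13 -0.   -0.06 -0.12]
[2.27 0.15 5.49] [-0.09  0.09  0.15 -0.15]
2.5 [1.77 0.25] [-0.47  0.24 -0.17 -0.07]
3.2 [1.87 0.23] [-0.38  0.21 -0.09 -0.09]
```

```bash
python3 -c "
from cell import *
o=get_obs(); print(o['time_s'],o['force'],o['joint_velocities'].round(2)); print(sign_off())"
```

```text
23.425 [-0.70308029 -0.08599633 -0.68823806] [-0.24 -0.14 -0.42 -0.09 -0.02 -0.1  -0.  ]
the job is handed in; nothing more can be done
None
```

I pushed the bin upright to its stop, slid the pin up clear of the lips, lifted it out, put it through the eyelet and the ear, pressed it in until it resisted firmly, and handed the job in at 23.4 s. Released, the pin droops about 0.2 rad in the oversized hole, and images put the collar about 2 mm (±1 mm) from fully seated.

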